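# Park the star wheel of the bench creaser

### The arm

A 6-joint arm with a two-finger parallel gripper is mounted at the origin on the work surface. World frame = base frame: x ahead of the robot, y to its left, z up, the work surface at z = 0. Lengths are in m, angles in degrees, forces in N, time in s.
With the tool pointing down it reaches from about 0.375 to 0.9 m from the base axis. Payload 3.1 kg.
Tool frame: the origin (TCP) lies on the centre line of the jaws, within the pads' length; the fingertips stand 17 mm ahead of it and the grasp point (between the pads) lies 2 mm behind it (robot.tips_ahead is the distance from the TCP to the fingertips, in m); y points along the fingers, z is the direction in which the jaws open and shut, and the axes are right-handed (so a half turn about y gives the same grasp; the last joint's range is limited). The gripper opens to 87 mm and grips with 3 to 60 N. Pads are 19 mm wide; open, the fingers measure 117 mm over their backs; the gripper's body (75 mm by 190 mm) begins 51 mm behind the grasp point.
Start: joints at [-80.415, 30.224, 82.088, -0, 67.689, -10.227], TCP at [0.212, -0.588, 0.24] pointing down, gripper open.
Joint ranges: [-176.69, 176.69], [-43.24, 126.21], [12.49, 139.97], [-82, 262], [0, 151.66], [-163.58, 163.58]. Speed limits (degrees/s): [159.86, 159.86, 180, 180, 180, 180].

### API

Orientations are given as a 3x3 rotation matrix whose columns are the frame's x, y, z axes.
In Python, from rig import robot gives the robot as it stands.
- The arm moves only by the tool drive_tool, never from a script. Its argument "series" is a list of rows, each a list of 7 numbers: the shift along the tool's x, y, z in cm, then the turn, a rotation vector about the tool's x, y, z in rad, then the opening in per cent of the stroke, from 0 (shut) to 100 (fully open). A call has 1 to 5 rows; each row is the pose to reach, as a shift and turn from the pose measured when the call began, along the tool's axes at that moment; what a row does not reach only later rows make up. A row lasts 1/12 s, in which the tool goes at most 41.7 mm and 7.16 degrees, less where a joint would pass 70% of its speed; a pose out of reach is approached as far as the arm can. A call with a gripper value outside its range is refused whole. The fingers move at their own pace and stop on an object; the grip force is fixed at half the most. Time passes only in rows, so rows that repeat a pose let the fingers close. It gives the time, the measured TCP pose, the force and the opening at its end, in the units of the state.
- robot.get_state(): the state, without advancing time (a new reading comes with each control period).
- robot.get_image(name): name is "scene" or "top" or "wrist"; returns the picture (420x560x3 uint8, red, green, blue); there is no depth.
- robot.calibration(name): a dict with "fx", "fy", "cx", "cy" (pixels), "position" and "attitude" of the camera in the world. Camera axes: x right, y down, z forward; pixel columns grow to the right and rows downward; lengths in m; the calibration is good to about 2 mm. A picture is of the moment at which its call begins: read the wrist's pose just before it. calibration takes no time and is no camera call; for the wrist camera it gives the pose at the moment of the call.
- robot.job_done(): hands the job in, once; it reports no verdict.
Trained networks look in the newest picture that a camera, given by its name, has taken for a name from the list of things; names that differ only in an ending like _2 or _b are one class to them, and where a whole thing is asked for, a point or a joint stands for the part that bears it (a point fixed in the world has none). Each returns a list of dicts, best first, with "confidence" (0 to 1); they miss things now and then, are a little off and sometimes report something else, mostly with a low value. They report only what shows in the picture. A call takes as long as a camera call.
- robot.regions_of(label, camera): "mask" (420x560 bool, what is visible of it).
- robot.mark_of(label, camera): "location" ([x, y, z] in m, in the coordinates of the camera as it stood for that picture, good to about 4 mm: a listed point, or the origin of a listed thing).
The state is a dict: "t": time; "joint_positions": joint angles; "dq": joint speeds; "joint_efforts": joint torques, N m; "tcp_pos": TCP position; "tcp_rot": TCP orientation; "wrist_force": force on the tool from outside, world axes, zero at the start; "moment": the same for the moment, N m; "width": opening from 0.0 (shut) to 1.0 (fully open).
Only numpy, scipy, OpenCV 4.12 (cv2) and the standard library are available. Lean on these libraries where they do the work, as an engineer would, in place of code of your own. Each camera call takes 0.05 s, during which the arm holds its last target. There are 200 camera calls.

### The job

Park the bench creaser so that its creasing rib is clear of the board: push one spoke of the star wheel after another, gently with the fingertips, until the spoke with the ball knob points straight up, then let go and move clear. Either way round will do; do not grip the wheel, force it or set it spinning, and do not move the bottle, jar or brush.

Things in the scene. Friction and masses are not known exactly. Their poses are not given: they have to be found in the camera images.
- star_wheel: Upright rimless metal star wheel. Origin: on its level axle, in the plane of the spokes, 175 mm above the bench. x: along the axle, away from the creaser; z: along the ball-knob spoke, turns with the wheel. Hub 60 mm across, 32 thick. Six round spokes 12 mm thick, every 60 deg in the y-z plane: five plain, round ends 135 mm from the axle; the z one ends in a ball.
- ball (a point): Centre of the black ball knob, 32 mm in diameter, 135 mm from the axle on the star wheel's z axis; straight above the axle when parked. The wheel turns either way without end stops; it is stiff (0.25 N m, about 2 N at a spoke's end), does not coast and stays where it is left. Spokes turn easily when pushed square on the flank, but bind if their ends are pushed towards the hub.
- creaser: Grey bench creaser, bolted down, 200 x 220 mm base, origin under its middle, x level along the axle, z up. The wheel is at its far end: plane of the spokes at x = 160 mm. Cheeks 84-130 mm wide reach 217 mm up, nearest face 66 mm from the spokes' plane, only a 32 mm shaft between. Feed tables 135 mm up, to 165 mm either side. Its roller's rib turns with the wheel, pointing as the ball does.
- spray_bottle: White spray bottle, 62 mm in diameter, 172 mm tall with its black trigger head, loose, standing beside the creaser. Origin: centre of its underside. Leave alone.
- glue_jar: Lidded glue jar, 64 mm in diameter, 75 mm tall, loose, standing beyond the star wheel. Origin: centre of its underside. Leave alone.
- paste_brush: Paste brush lying flat on the bench beside the creaser, loose. Origin: centre of its underside. Leave alone.

How it is judged:
By the outcome, as a careful person would: the job done as asked, in the order asked, and still so for the second after the job is handed in, with the robot touching nothing.
It also fails if it takes over 58 s, if anything falls off the work surface, if the arm or the gripper's body presses on something with over 40 N, if the wrist force passes 120 N, or if a joint passes its speed limit or range.

## Working session

There is one attempt and no reset: what is moved stays moved. The work goes in short steps, Python scripts to look and compute and a tool call to move; the robot and the scene stay as the last step left them, time stands still between calls to the robot, and variables do not carry over. Pictures are saved under pics/ and viewed, about 8 in all and at most 12, crops included, and the job is handed in when it is done.

Besides the shell and the picture viewer there is one more tool, called as name(argument=value, ...), one argument or row to a line, values as JSON. drive_tool: Moves the arm, as the interface text tells. Its arguments: {"type":"object","properties":{"series":{"type":"array"}},"required":["series"]}

```bash
mkdir -p pics; cat > h.py <<'E'
from rig import robot
import numpy as np, cv2
def w(cam,p):
    c=robot.calibration(cam); return np.array(c["position"])+np.array(c["attitude"])@np.array(p)
def pix(cam,P):
    c=robot.calibration(cam); q=np.array(c["attitude"]).T@(np.array(P)-np.array(c["position"]))
    return c["fx"]*q[0]/q[2]+c["cx"],c["fy"]*q[1]/q[2]+c["cy"]
def save(cam,n):
    im=robot.get_image(cam); cv2.imwrite(f"pics/{n}.png",im[...,::-1]); return im
E
python3 - <<'E'
from h import *
np.set_printoptions(precision=3,suppress=True)
ims=[]
for c in ("scene","top"):
    save(c,c+"0")
    print(c,robot.calibration(c))
    for l in ("star_wheel","ball","creaser","spray_bottle","glue_jar","paste_brush"):
        for m in robot.mark_of(l,c)[:2]: print(c,l,round(m["confidence"],2),w(c,m["location"]), [k for k in m])
s=robot.get_state(); print(s["tcp_pos"],s["tcp_rot"],s["t"],s["wrist_force"])
E
```

```text
scene {'fx': 460.5194535069437, 'fy': 460.5194535069437, 'cx': 276.43034517560557, 'cy': 203.34371785898867, 'position': array([1.303, 0.16 , 1.093]), 'attitude': array([[-0.257,  0.734, -0.629],
       [ 0.966,  0.204, -0.158],
       [ 0.013, -0.648, -0.761]])}
scene star_wheel 0.6 [0.549 0.053 0.183] ['location', 'confidence']
scene ball 0.82 [0.545 0.066 0.036] ['location', 'confidence']
scene creaser 0.61 [ 0.414 -0.018 -0.004] ['location', 'confidence']
scene glue_jar 0.73 [0.596 0.147 0.001] ['location', 'confidence']
scene paste_brush 0.78 [ 0.66  -0.239  0.001] ['location', 'confidence']
top {'fx': 394.5236753588305, 'fy': 394.5236753588305, 'cx': 280.85687344215444, 'cy': 210.0448512088214, 'position': array([ 0.498, -0.027,  1.206]), 'attitude': array([[ 0.023, -0.999,  0.042],
       [-1.   , -0.023, -0.001],
       [ 0.002, -0.042, -0.999]])}
top star_wheel 0.8 [0.553 0.056 0.174] ['location', 'confidence']
top ball 0.77 [0.552 0.064 0.04 ] ['location', 'confidence']
top spray_bottle 0.71 [ 0.327  0.271 -0.004] ['location', 'confidence']
top glue_jar 0.89 [ 0.599  0.146 -0.004] ['location', 'confidence']
top paste_brush 0.55 [ 0.664 -0.248  0.   ] ['location', 'confidence']
[ 0.212 -0.588  0.24 ] [[-0.941 -0.     0.339]
 [-0.339 -0.    -0.941]
 [ 0.    -1.     0.   ]] 0.7 [ 0.311 -0.532  0.17 ]
```

View pics/scene0.png

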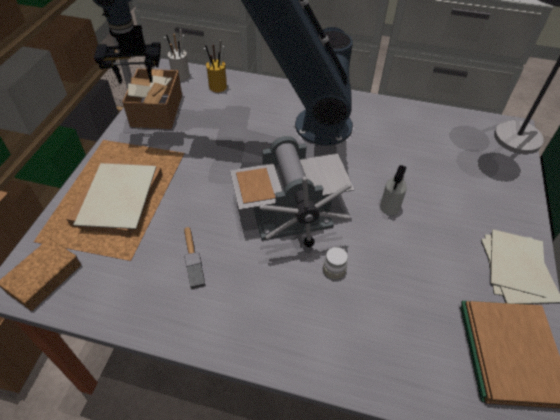

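View pics/top0.png

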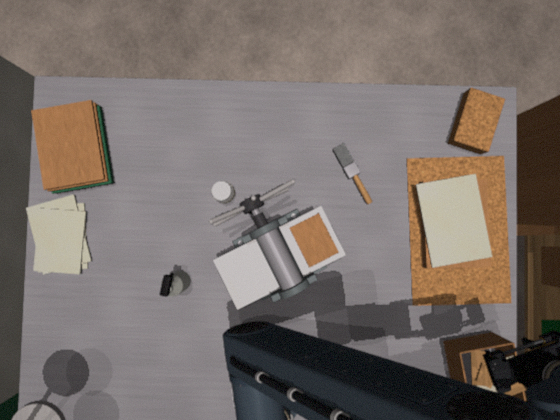

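The scene shows the wheel hub at about (308,216), with the ball hanging at (308,241) just below it. The jar at (336,262) is beyond the wheel and to its left. In the top view the spokes run from (212,222) to (294,182), so the axle yaw is about 27°. The ball is almost straight down, and the right side is open. I'll push the right-hand spokes down in three strokes of about 60° each.

```bash
cat >> h.py <<'E'
from scipy.spatial.transform import Rotation as R
YAW=np.radians(27); C=np.array([.552,.055,.175])
a=np.array([np.cos(YAW),np.sin(YAW),0]); r=np.array([np.sin(YAW),-np.cos(YAW),0]); Z=np.array([0,0,1.])
def pose(s,z,al):  # fingertip centre at s right of axle, z above axle, tilt al deg
    al=np.radians(al); y=-np.sin(al)*r-np.cos(al)*Z
    return C+s*r+z*Z-.017*y, np.column_stack([np.cross(y,a),y,a])
def push(th,rho=.11,gap=0,amin=-5): # tip on upper flank of spoke at th deg
    al=max(-th,amin); t=np.radians(th); d=abs(th+al)
    g=.006+gap+.0095*np.sin(np.radians(d))
    return pose(rho*np.cos(t)-g*np.sin(t),rho*np.sin(t)+g*np.cos(t),al)
def rel(P,Rm,s=None):
    s=s or robot.get_state(); R0=np.array(s["tcp_rot"])
    return np.r_[R0.T@(P-np.array(s["tcp_pos"]))*100,R.from_matrix(R0.T@Rm).as_rotvec()].round(2).tolist()
def wheelang(n=1):
    for c in ("scene","top"):
        robot.get_image(c); 
        for m in robot.mark_of("ball",c)[:1]:
            b=w(c,m["location"])-C; print(c,round(m["confidence"],2),"ball s,z,a",(b@r).round(4),b[2].round(4),(b@a).round(4),"ang",np.degrees(np.arctan2(b[2],b@r)).round(1))
E
python3 - <<'E'
from h import *
wheelang()
# yaw check: spoke mask in top image
for c in ("top",):
    m=robot.regions_of("star_wheel",c); k=m[0]["mask"]; ys,xs=np.nonzero(k); 
    f=cv2.fitLine(np.column_stack([xs,ys]).astype(np.float32),cv2.DIST_HUBER,0,.01,.01).ravel(); print(m[0]["confidence"],f,xs.min(),xs.max())
for s in((.11,.16,0),): print(s,rel(*pose(*s)))
for P in (C-.117*r+.0675*Z,C-.117*r-.0675*Z,C+.117*r+.0675*Z,C+.117*r-.0675*Z,C+.135*Z,C): print(np.round(pix("top",P)),np.round(pix("scene",P)))
im=cv2.imread("pics/scene0.png")[170:270,230:370]; cv2.imwrite("pics/c1.png",cv2.resize(im,None,fx=5.5,fy=5.5,interpolation=cv2.INTER_CUBIC))
E
```

```text
scene 0.68 ball s,z,a -0.0133 -0.1354 -0.0008 ang -95.6
top 0.6 ball s,z,a -0.0075 -0.1349 0.0041 ang -93.2
0.82 [  0.46131185   0.8872381  271.97528    245.56798   ] 209 301
(0.11, 0.16, 0) [-55.17, -11.24, -38.05, -0.0, -1.7, -0.0]
[204. 225.] [354. 188.]
[213. 225.] [347. 221.]
[290. 183.] [263. 202.]
[289. 189.] [263. 235.]
[245. 202.] [311. 176.]
[249. 205.] [307. 212.]
```

View pics/c1.png

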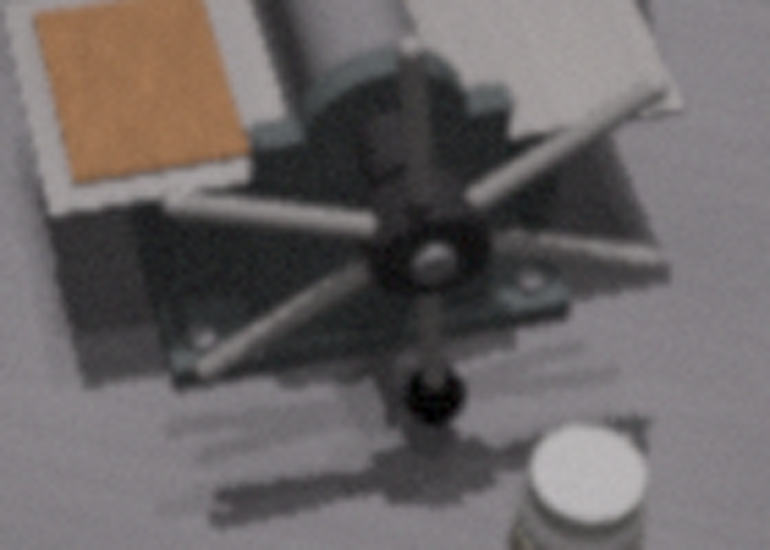

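The crop shows the top spoke's end at (304,178), leaning about 5° to the robot's right. The right-hand spokes are therefore at about +25° and −35°, and the ball is at −95°, which agrees with the network. I'm moving above the right-hand spoke with the gripper shut.

drive_tool(
  series=[
    [-2.8, -2.2, -1.9, 0, 0, 0, 0],
    [-5.6, -4.4, -3.8, 0, 0, 0, 0],
    [-8.4, -6.6, -5.7, 0, 0, 0, 0],
    [-11.2, -8.8, -7.6, 0, 0, 0, 0],
    [-14, -11, -9.5, 0, 0, 0, 0],
  ],
)

```text
t: 1.37
tcp_pos: [0.3119, -0.4497, 0.3505]
tcp_rot: [[-0.941, 0.0, 0.338], [-0.338, 0.0, -0.941], [-0.0, -1.0, -0.0]]
wrist_force: [0.6, -0.5, 0.3]
width: 0.707
```

drive_tool(
  series=[
    [-2.8, 0, -1.9, 0, 0, 0, 0],
    [-5.6, 0, -3.8, 0, 0, 0, 0],
    [-8.4, 0, -5.7, 0, 0, 0, 0],
    [-11.2, 0, -7.6, 0, 0, 0, 0],
    [-14, 0, -9.5, 0, 0, 0, 0],
  ],
)

```text
t: 1.78
tcp_pos: [0.4122, -0.3114, 0.3509]
tcp_rot: [[-0.941, 0.001, 0.338], [-0.338, -0.0, -0.941], [-0.0, -1.0, 0.001]]
wrist_force: [0.6, -0.6, -0.4]
width: 0.325
```

drive_tool(
  series=[
    [-2.8, 0, -1.9, 0, 0, 0, 0],
    [-5.6, 0, -3.8, 0, 0, 0, 0],
    [-8.4, 0, -5.7, 0, 0, 0, 0],
    [-11.2, 0, -7.6, 0, 0, 0, 0],
    [-14, 0, -9.5, 0, 0, 0, 0],
  ],
)

```text
t: 2.2
tcp_pos: [0.5126, -0.1731, 0.3511]
tcp_rot: [[-0.941, 0.001, 0.338], [-0.338, -0.001, -0.941], [-0.001, -1.0, 0.001]]
wrist_force: [-0.2, 0.2, 0.7]
width: 0.013
```

drive_tool(
  series=[
    [-2.6, 0, -1.9, 0, -0.11, 0, 0],
    [-5.2, 0, -3.8, 0, -0.22, 0, 0],
    [-8, 0, -5.7, 0, -0.33, 0, 0],
    [-11, 0, -7.6, 0, -0.44, 0, 0],
    [-13, 0, -9.5, 0, -0.55, 0, 0],
  ],
)

```text
t: 2.62
tcp_pos: [0.6046, -0.0378, 0.3511]
tcp_rot: [[-0.621, 0.002, 0.784], [-0.784, -0.0, -0.621], [-0.001, -1.0, 0.002]]
wrist_force: [-0.7, -0.4, -0.3]
width: 0.006
```

```bash
python3 - <<'E'
from h import *
s=robot.get_state(); print(s["t"],s["tcp_pos"],s["joint_positions"],s["width"])
print(rel(*pose(.11,.16,0)))
E
```

```text
2.6167 [ 0.60456719 -0.0378171   0.35112821] [-1.41451235e+01  2.27260684e+01  7.67389276e+01  1.46853471e-02
  8.03930925e+01  2.42125110e+01] 0.006426298533664805
[0.57, -0.09, 0.12, -0.0, -1.14, 0.0]
```

drive_tool(
  series=[
    [0, 0, 0, 0, -0.12, 0, 0],
    [0, 0, 0, 0, -0.24, 0, 0],
    [0, 0, 0, 0, -0.36, 0, 0],
    [0, 0, 0, 0, -0.48, 0, 0],
    [0, 0, 0, 0, -0.57, 0, 0],
  ],
)

```text
t: 3.03
tcp_pos: [0.6045, -0.0375, 0.351]
tcp_rot: [[-0.093, 0.002, 0.996], [-0.996, -0.0, -0.093], [0.0, -1.0, 0.002]]
wrist_force: [-0.2, 0.6, 0.3]
width: 0.01
```

drive_tool(
  series=[
    [0, 0, 0, 0, -0.12, 0, 0],
    [0, 0, 0, 0, -0.24, 0, 0],
    [0, 0, 0, 0, -0.36, 0, 0],
    [0, 0, 0, 0, -0.48, 0, 0],
    [0, 0, 0, 0, -0.57, 0, 0],
  ],
)

```text
t: 3.45
tcp_pos: [0.6044, -0.0375, 0.351]
tcp_rot: [[0.464, 0.002, 0.886], [-0.886, -0.0, 0.464], [0.001, -1.0, 0.002]]
wrist_force: [0.0, -0.2, -0.9]
width: 0.005
```

```bash
python3 - <<'E'
from h import *
s=robot.get_state(); print(s["t"],s["tcp_pos"],s["joint_positions"])
wheelang()
for th,g in ((25,.02),(25,.005),(25,0),(15,0),(5,0),(-5,0),(-15,0),(-25,0),(-35,0)): print(th,g,rel(*push(th,gap=g)))
save("wrist","w1")
E
```

```text
3.45 [ 0.60441376 -0.03753656  0.35102723] [-1.41203683e+01  2.27240057e+01  7.67579697e+01  1.01218149e-02
  8.03954437e+01 -4.17354095e+01]
scene 0.62 ball s,z,a -0.0174 -0.14 -0.0012 ang -97.1
top 0.76 ball s,z,a -0.0064 -0.1341 0.0037 ang -92.7
25 0.02 [-2.06, 8.6, -0.48, -0.0, 0.0, -0.09]
25 0.005 [-1.42, 9.97, -0.49, -0.0, 0.0, -0.09]
25 0 [-1.21, 10.42, -0.49, -0.0, 0.0, -0.09]
15 0 [-0.37, 12.32, -0.5, -0.0, 0.0, -0.09]
5 0 [0.11, 14.35, -0.5, -0.0, 0.0, -0.09]
-5 0 [0.51, 16.27, -0.51, -0.0, 0.0, 0.09]
-15 0 [0.57, 18.23, -0.51, -0.0, 0.0, 0.26]
-25 0 [0.28, 20.17, -0.51, -0.0, 0.0, 0.44]
-35 0 [-0.33, 22.03, -0.51, -0.0, 0.0, 0.61]
```

View pics/w1.png

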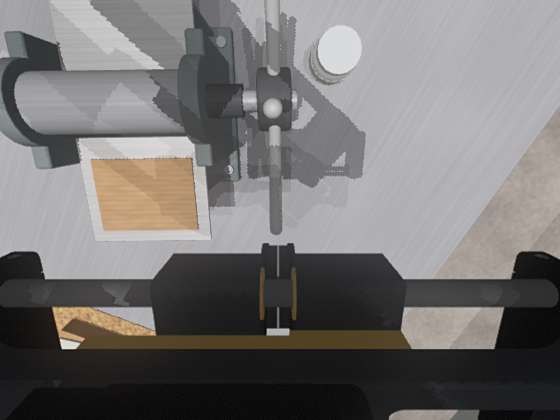

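The wrist view shows the fingertips at (278,250), in line with the spoke whose end is at (276,232), so the yaw and plane agree. The jar, at (335,52), is well clear.

drive_tool(
  series=[
    [-0.4, 2, -0.1, 0, 0, -0.02, 0],
    [-0.8, 4, -0.1, 0, 0, -0.04, 0],
    [-1.2, 6, -0.2, 0, 0, -0.06, 0],
    [-1.6, 7.5, -0.3, 0, 0, -0.08, 0],
    [-2, 8.6, -0.3, 0, 0, -0.09, 0],
  ],
)

```text
t: 4.12
tcp_pos: [0.5916, -0.0206, 0.2633]
tcp_rot: [[0.454, 0.041, 0.89], [-0.887, -0.08, 0.456], [0.09, -0.996, -0.0]]
wrist_force: [-0.1, 0.4, 0.6]
width: 0.005
```

```bash
cat > p.py <<'E'
from h import *
import sys
s=robot.get_state(); print(s["t"],s["tcp_pos"],s["wrist_force"])
for th in map(float,sys.argv[1:]): print(th,rel(*push(th),s))
E
python3 p.py 25 22 19 16 13 10 5 0 -5 -10
```

```text
4.1167 [ 0.59158952 -0.02060132  0.26327574] [-0.14302275  0.37243143  0.64725555]
25.0 [0.74, 1.72, -0.1, 0.0, 0.0, 0.0]
22.0 [0.99, 2.3, -0.1, 0.0, 0.0, 0.0]
19.0 [1.19, 2.89, -0.1, 0.0, 0.0, 0.0]
16.0 [1.37, 3.49, -0.1, 0.0, 0.0, 0.0]
13.0 [1.51, 4.1, -0.1, 0.0, 0.0, 0.0]
10.0 [1.61, 4.72, -0.1, 0.0, 0.0, 0.0]
5.0 [1.71, 5.76, -0.1, 0.0, 0.0, 0.0]
0.0 [1.87, 6.72, -0.1, 0.0, 0.0, 0.09]
-5.0 [1.94, 7.7, -0.1, 0.0, 0.0, 0.18]
-10.0 [1.92, 8.68, -0.1, 0.0, 0.0, 0.26]
```

drive_tool(
  series=[
    [0.4, 0.9, -0.1, 0, 0, 0, 0],
    [0.7, 1.7, -0.1, 0, 0, 0, 0],
    [1, 2.3, -0.1, 0, 0, 0, 0],
    [1.2, 2.9, -0.1, 0, 0, 0, 0],
    [1.4, 3.5, -0.1, 0, 0, 0, 0],
  ],
)

```text
t: 4.53
tcp_pos: [0.5989, -0.0367, 0.2297]
tcp_rot: [[0.453, 0.041, 0.891], [-0.887, -0.08, 0.455], [0.09, -0.996, 0.001]]
wrist_force: [-1.8, 2.1, 1.9]
width: 0.002
```

```bash
python3 p.py 16 13 10 5 0 -5 -10 -15; python3 -c "
from h import *
wheelang()"
```

```text
4.5333 [ 0.59889694 -0.03671129  0.22968033] [-1.80026749  2.06231697  1.88267818]
16.0 [-0.09, -0.02, -0.01, -0.0, 0.0, 0.0]
13.0 [0.05, 0.59, -0.02, -0.0, 0.0, 0.0]
10.0 [0.16, 1.21, -0.02, -0.0, 0.0, 0.0]
5.0 [0.26, 2.25, -0.02, -0.0, 0.0, 0.0]
0.0 [0.41, 3.22, -0.02, -0.0, 0.0, 0.09]
-5.0 [0.48, 4.2, -0.02, -0.0, 0.0, 0.18]
-10.0 [0.47, 5.18, -0.02, -0.0, 0.0, 0.26]
-15.0 [0.37, 6.15, -0.02, -0.0, 0.0, 0.35]
scene 0.77 ball s,z,a -0.0295 -0.1347 -0.0017 ang -102.4
top 0.95 ball s,z,a -0.0256 -0.1345 0.0048 ang -100.8
```

Contact is light, about 3 N, and the ball is turning the right way. I'll carry on round the arc.

drive_tool(
  series=[
    [0.1, 0.7, 0, 0, 0, 0, 0],
    [0.2, 1.4, 0, 0, 0, 0, 0],
    [0.3, 2.1, 0, 0, 0, 0, 0],
    [0.4, 2.7, 0, 0, 0, 0.04, 0],
    [0.4, 3.3, 0, 0, 0, 0.09, 0],
  ],
)

```text
t: 5.15
tcp_pos: [0.6027, -0.0431, 0.1972]
tcp_rot: [[0.457, 0.002, 0.89], [-0.89, -0.001, 0.457], [0.001, -1.0, 0.001]]
wrist_force: [-0.2, -1.1, 2.4]
width: 0.008
```

```bash
python3 p.py 0 -5 -10 -15 -20; python3 -c "
from h import *
wheelang()"
```

```text
5.15 [ 0.60267064 -0.04314436  0.19720444] [-0.17521386 -1.06625503  2.41338558]
0.0 [-0.05, -0.08, -0.06, -0.0, 0.0, 0.0]
-5.0 [0.11, 0.89, -0.06, -0.0, 0.0, 0.09]
-10.0 [0.18, 1.87, -0.06, -0.0, 0.0, 0.18]
-15.0 [0.17, 2.85, -0.06, -0.0, 0.0, 0.26]
-20.0 [0.07, 3.82, -0.06, -0.0, 0.0, 0.35]
scene 0.93 ball s,z,a -0.0651 -0.1188 -0.0013 ang -118.7
top 0.68 ball s,z,a -0.0628 -0.118 0.0028 ang -118.0
```

drive_tool(
  series=[
    [0.1, 0.7, 0, 0, 0, 0.07, 0],
    [0.2, 1.5, 0, 0, 0, 0.14, 0],
    [0.2, 2.3, 0, 0, 0, 0.21, 0],
    [0.1, 3.1, 0, 0, 0, 0.28, 0],
    [0.1, 3.8, 0, 0, 0, 0.35, 0],
  ],
)

```text
t: 5.77
tcp_pos: [0.6021, -0.0434, 0.1591]
tcp_rot: [[0.427, -0.157, 0.89], [-0.836, 0.307, 0.455], [-0.344, -0.939, -0.0]]
wrist_force: [-0.6, -0.6, 3.0]
width: 0.007
```

```bash
python3 p.py -20 -25 -30 -35 -38; python3 -c "
from h import *
wheelang()"
```

```text
5.7667 [ 0.60212333 -0.04341794  0.15911355] [-0.57318963 -0.61173143  3.02903604]
-20.0 [0.08, -0.02, 0.0, 0.0, 0.0, -0.0]
-25.0 [0.24, 0.95, 0.0, 0.0, 0.0, 0.08]
-30.0 [0.32, 1.93, 0.0, 0.0, 0.0, 0.17]
-35.0 [0.31, 2.91, 0.0, 0.0, 0.0, 0.26]
-38.0 [0.26, 3.5, 0.0, 0.0, 0.0, 0.31]
scene 0.64 ball s,z,a -0.1043 -0.0874 -0.0029 ang -140.1
top 0.8 ball s,z,a -0.1002 -0.0837 0.0028 ang -140.1
```

drive_tool(
  series=[
    [0.1, 0.6, 0, 0, 0, 0.05, 0],
    [0.2, 1.3, 0, 0, 0, 0.11, 0],
    [0.3, 1.9, 0, 0, 0, 0.17, 0],
    [0.3, 2.5, 0, 0, 0, 0.22, 0],
    [0.3, 3.1, 0, 0, 0, 0.28, 0],
  ],
)

```text
t: 6.38
tcp_pos: [0.5984, -0.0365, 0.1296]
tcp_rot: [[0.369, -0.268, 0.89], [-0.721, 0.522, 0.456], [-0.587, -0.81, -0.001]]
wrist_force: [-1.1, -0.3, 3.4]
width: 0.002
```

drive_tool(
  series=[
    [0, -2, 0, 0, 0, 0, 0],
    [0, -5, 0, 0, 0, 0, 0],
    [0, -8, 0, 0, 0, 0, 0],
    [0, -11, 0, 0, 0, 0, 0],
    [0, -13, 0, 0, 0, 0, 0],
  ],
)

```text
t: 6.8
tcp_pos: [0.6344, -0.1049, 0.2379]
tcp_rot: [[0.371, -0.266, 0.89], [-0.724, 0.518, 0.456], [-0.582, -0.813, 0.0]]
wrist_force: [0.3, -1.0, -0.6]
width: 0.005
```

```bash
python3 -c "
from h import *
wheelang()
s=robot.get_state();print(s['t'],s['tcp_pos'])
print(rel(*push(25,gap=.06)),rel(*push(25,gap=.02)))"
```

```text
scene 0.58 ball s,z,a -0.1205 -0.0639 -0.002 ang -152.1
top 0.92 ball s,z,a -0.1173 -0.0598 0.0006 ang -153.0
7.0 [ 0.63276243 -0.10321621  0.23493336]
[-12.69, 1.0, 0.01, 0.0, 0.0, -0.71] [-9.2, 2.94, 0.01, 0.0, 0.0, -0.71]
```

drive_tool(
  series=[
    [0, -4, 0, 0, 0, -0.05, 0],
    [-3, -4.5, 0, 0, 0, -0.16, 0],
    [-6.5, -4.5, 0, 0, 0, -0.28, 0],
    [-10, -3, 0, 0, 0, -0.4, 0],
    [-12.7, -1, 0, 0, 0, -0.52, 0],
  ],
)

```text
t: 7.42
tcp_pos: [0.5878, -0.0153, 0.3187]
tcp_rot: [[0.455, -0.044, 0.89], [-0.885, 0.088, 0.457], [-0.099, -0.995, 0.002]]
wrist_force: [0.5, 0.6, -0.3]
width: 0.007
```

```bash
python3 p.py 32 27 22 17
```

```text
7.4167 [ 0.58783623 -0.01525924  0.31866552] [ 0.47121728  0.6399898  -0.34345642]
32.0 [1.33, 5.87, -0.02, -0.0, 0.0, -0.19]
27.0 [2.0, 6.66, -0.02, -0.0, 0.0, -0.19]
22.0 [2.59, 7.52, -0.02, -0.0, 0.0, -0.19]
17.0 [3.1, 8.43, -0.02, -0.0, 0.0, -0.19]
```

drive_tool(
  series=[
    [0.3, 2.5, 0, 0, 0, -0.1, 0],
    [0.8, 4.5, 0, 0, 0, -0.19, 0],
    [1.4, 5.8, 0, 0, 0, -0.19, 0],
    [1.9, 6.5, 0, 0, 0, -0.19, 0],
    [2.3, 7.1, 0, 0, 0, -0.19, 0],
  ],
)

```text
t: 7.83
tcp_pos: [0.5935, -0.028, 0.2437]
tcp_rot: [[0.457, 0.039, 0.889], [-0.885, -0.079, 0.458], [0.088, -0.996, -0.002]]
wrist_force: [-0.9, 1.3, 1.7]
width: 0.007
```

```bash
python3 p.py 22 17 12 7 2 -3
```

```text
7.8333 [ 0.59353847 -0.02800518  0.24365624] [-0.89053628  1.32341994  1.74393003]
22.0 [0.42, 0.28, 0.07, 0.0, 0.01, 0.0]
17.0 [0.75, 1.26, 0.06, 0.0, 0.01, 0.0]
12.0 [0.98, 2.28, 0.06, 0.0, 0.01, 0.0]
7.0 [1.12, 3.32, 0.07, 0.0, 0.01, 0.0]
2.0 [1.26, 4.31, 0.07, 0.0, 0.01, 0.05]
-3.0 [1.36, 5.29, 0.07, 0.0, 0.01, 0.14]
```

drive_tool(
  series=[
    [0.5, 0.7, 0, 0, 0, 0, 0],
    [0.8, 1.5, 0, 0, 0, 0, 0],
    [1, 2.3, 0, 0, 0, 0, 0],
    [1.1, 3.1, 0, 0, 0, 0, 0],
    [1.2, 3.9, 0, 0, 0, 0.04, 0],
  ],
)

```text
t: 8.25
tcp_pos: [0.6008, -0.0421, 0.2055]
tcp_rot: [[0.459, 0.022, 0.888], [-0.887, -0.045, 0.459], [0.05, -0.999, -0.001]]
wrist_force: [-0.8, 0.3, 2.0]
width: 0.005
```

```bash
python3 p.py 2 -3 -8 -13 -18 -20;  python3 -c "
from h import *
wheelang()"
```

```text
8.25 [ 0.60077566 -0.04209175  0.20553657] [-0.80880635  0.27727716  1.99802397]
2.0 [0.03, 0.37, 0.06, 0.0, 0.01, 0.01]
-3.0 [0.17, 1.34, 0.06, 0.0, 0.01, 0.1]
-8.0 [0.23, 2.32, 0.06, 0.0, 0.01, 0.19]
-13.0 [0.21, 3.3, 0.06, 0.0, 0.01, 0.28]
-18.0 [0.1, 4.28, 0.07, 0.0, 0.01, 0.36]
-20.0 [0.03, 4.66, 0.07, 0.0, 0.01, 0.4]
scene 0.96 ball s,z,a -0.1292 -0.0114 -0.0017 ang -174.9
top 0.67 ball s,z,a -0.1287 -0.0103 0.003 ang -175.4
```

drive_tool(
  series=[
    [0.1, 0.8, 0, 0, 0, 0.06, 0],
    [0.2, 1.6, 0, 0, 0, 0.13, 0],
    [0.2, 2.5, 0, 0, 0, 0.21, 0],
    [0.2, 3.3, 0, 0, 0, 0.28, 0],
    [0.1, 4.2, 0, 0, 0, 0.36, 0],
  ],
)

```text
t: 8.87
tcp_pos: [0.6027, -0.0453, 0.1649]
tcp_rot: [[0.436, -0.141, 0.889], [-0.846, 0.273, 0.458], [-0.307, -0.952, -0.0]]
wrist_force: [-1.0, 1.0, 3.5]
width: 0.002
```

drive_tool(
  series=[
    [0.1, 0.7, 0, 0, 0, 0.05, 0],
    [0.2, 1.4, 0, 0, 0, 0.12, 0],
    [0.3, 2.1, 0, 0, 0, 0.18, 0],
    [0.3, 2.8, 0, 0, 0, 0.25, 0],
    [0.3, 3.6, 0, 0, 0, 0.31, 0],
  ],
)

```text
t: 9.28
tcp_pos: [0.5995, -0.0388, 0.1305]
tcp_rot: [[0.372, -0.266, 0.889], [-0.722, 0.519, 0.457], [-0.583, -0.812, 0.001]]
wrist_force: [-0.5, -0.2, 3.5]
width: 0.006
```

drive_tool(
  series=[
    [0, -2, 0, 0, 0, 0, 0],
    [0, -5.5, 0, 0, 0, 0, 0],
    [0, -9, 0, 0, 0, 0, 0],
    [0, -13, 0, 0, 0, 0, 0],
    [0, -17, 0, 0, 0, 0, 0],
  ],
)

```text
t: 9.7
tcp_pos: [0.6449, -0.1278, 0.2698]
tcp_rot: [[0.372, -0.267, 0.889], [-0.723, 0.518, 0.457], [-0.582, -0.813, -0.001]]
wrist_force: [0.3, 0.3, -0.0]
width: 0.004
```

drive_tool(
  series=[
    [-1, 0, 0, 0, 0, -0.1, 0],
    [-4, 0, 0, 0, 0, -0.2, 0],
    [-7.5, 0.5, 0, 0, 0, -0.3, 0],
    [-10.5, 1.5, 0, 0, 0, -0.4, 0],
    [-12.7, 3, 0, 0, 0, -0.52, 0],
  ],
)

```text
t: 10.12
tcp_pos: [0.5907, -0.0205, 0.3227]
tcp_rot: [[0.455, -0.037, 0.89], [-0.886, 0.084, 0.456], [-0.091, -0.996, 0.006]]
wrist_force: [0.7, 1.4, -0.5]
width: 0.004
```

```bash
python3 p.py 37 32 27 24 20 17 ;  python3 -c "
from h import *
wheelang()"
```

```text
10.1167 [ 0.5907324  -0.02053666  0.32272027] [ 0.71641388  1.3851723  -0.49127501]
37.0 [-0.01, 5.6, -0.05, -0.01, 0.0, -0.18]
32.0 [0.72, 6.33, -0.06, -0.01, 0.0, -0.18]
27.0 [1.39, 7.14, -0.06, -0.01, 0.0, -0.18]
24.0 [1.75, 7.65, -0.07, -0.01, 0.0, -0.18]
20.0 [2.18, 8.36, -0.07, -0.01, 0.0, -0.18]
17.0 [2.47, 8.91, -0.08, -0.01, 0.0, -0.18]
scene 0.94 ball s,z,a -0.1069 0.0747 -0.0005 ang 145.1
top 0.93 ball s,z,a -0.1033 0.0777 0.0029 ang 143.0
```

Ball at about 144°, with 54° left to go. This is the third and last stroke.

drive_tool(
  series=[
    [0, 2.5, 0, 0, 0, -0.1, 0],
    [0.3, 4.8, 0, 0, 0, -0.18, 0],
    [0.9, 6.5, 0, 0, 0, -0.18, 0],
    [1.5, 7.3, 0, 0, 0, -0.18, 0],
    [2, 8, 0, 0, 0, -0.18, 0],
  ],
)

```text
t: 10.73
tcp_pos: [0.595, -0.0303, 0.2376]
tcp_rot: [[0.457, 0.035, 0.889], [-0.886, -0.07, 0.459], [0.078, -0.997, -0.001]]
wrist_force: [-1.7, 2.1, 2.7]
width: 0.004
```

```bash
python3 p.py 17 12 7 2 -3
```

```text
10.7333 [ 0.5949628  -0.0303349   0.23764448] [-1.74028171  2.10905213  2.67991028]
17.0 [0.54, 0.64, 0.04, 0.0, 0.01, -0.01]
12.0 [0.78, 1.65, 0.04, 0.0, 0.01, -0.01]
7.0 [0.93, 2.68, 0.04, 0.0, 0.01, -0.01]
2.0 [1.07, 3.68, 0.04, 0.0, 0.01, 0.04]
-3.0 [1.19, 4.65, 0.04, 0.0, 0.01, 0.13]
```

drive_tool(
  series=[
    [0.5, 0.6, 0, 0, 0, 0, 0],
    [0.7, 1.3, 0, 0, 0, 0, 0],
    [0.9, 2, 0, 0, 0, 0, 0],
    [1, 2.8, 0, 0, 0, 0, 0],
    [1, 3.5, 0, 0, 0, 0.03, 0],
  ],
)

```text
t: 11.15
tcp_pos: [0.6017, -0.0425, 0.2037]
tcp_rot: [[0.459, 0.024, 0.888], [-0.887, -0.045, 0.459], [0.051, -0.999, 0.0]]
wrist_force: [-0.8, -2.5, 2.6]
width: 0.007
```

drive_tool(
  series=[
    [0.1, 0.7, 0, 0, 0, 0.06, 0],
    [0.2, 1.5, 0, 0, 0, 0.12, 0],
    [0.2, 2.2, 0, 0, 0, 0.19, 0],
    [0.2, 2.9, 0, 0, 0, 0.25, 0],
    [0.2, 3.6, 0, 0, 0, 0.31, 0],
  ],
)

```text
t: 11.57
tcp_pos: [0.6043, -0.0466, 0.1681]
tcp_rot: [[0.444, -0.116, 0.888], [-0.858, 0.229, 0.459], [-0.257, -0.966, 0.002]]
wrist_force: [-1.3, 1.4, 3.9]
width: 0.008
```

```bash
python3 p.py -15 -20 -25 -28 -31 ;  python3 -c "
from h import *
wheelang()"
```

```text
11.5667 [ 0.60432156 -0.04658207  0.16808356] [-1.30137055  1.44596379  3.90498539]
-15.0 [-0.22, -0.01, -0.05, -0.0, 0.01, 0.0]
-20.0 [-0.06, 0.96, -0.05, -0.0, 0.01, 0.09]
-25.0 [0.01, 1.93, -0.05, -0.0, 0.01, 0.18]
-28.0 [0.01, 2.52, -0.05, 0.0, 0.01, 0.23]
-31.0 [-0.01, 3.11, -0.05, 0.0, 0.01, 0.28]
scene 0.97 ball s,z,a -0.0307 0.1253 0.0007 ang 103.8
top 0.9 ball s,z,a -0.0262 0.1262 0.0035 ang 101.8
```

drive_tool(
  series=[
    [0, 0.4, 0, 0, 0, 0.03, 0],
    [0, 0.8, 0, 0, 0, 0.07, 0],
    [0, 1.2, 0, 0, 0, 0.1, 0],
    [0, 1.5, 0, 0, 0, 0.14, 0],
    [0, 1.9, 0, 0, 0, 0.17, 0],
  ],
)

```text
t: 12.18
tcp_pos: [0.6021, -0.0428, 0.1493]
tcp_rot: [[0.418, -0.189, 0.889], [-0.808, 0.369, 0.459], [-0.414, -0.91, 0.001]]
wrist_force: [0.4, -1.9, 2.7]
width: 0.008
```

```bash
python3 p.py -25 -27 -29 -31 ;  python3 - <<'E'
from h import *
from scipy.optimize import least_squares
S=[(-.0133,-.1354),(-.0174,-.14),(-.0295,-.1347),(-.0651,-.1188),(-.1043,-.0874),(-.1205,-.0639),(-.1292,-.0114),(-.1069,.0747),(-.0307,.1253)]
T=[(-.0075,-.1349),(-.0064,-.1341),(-.0256,-.1345),(-.0628,-.118),(-.1002,-.0837),(-.1173,-.0598),(-.1287,-.0103),(-.1033,.0777),(-.0262,.1262)]
cs={}
for n,q in (("scene",S),("top",T)):
    q=np.array(q); f=least_squares(lambda c:np.hypot(*(q-c).T)-.135,[0,0]); cs[n]=f.x; print(n,f.x.round(4),(f.fun*1000).round(1))
for n in cs:
    b=[]
    for i in range(4):
        robot.get_image(n); m=robot.mark_of("ball",n)
        if m: d=w(n,m[0]["location"])-C; b.append([d@r,d[2]])
        h=robot.mark_of("star_wheel",n)
        if h: e=w(n,h[0]["location"])-C; print(n,"hub",(e@r).round(4),e[2].round(4))
    b=np.mean(b,0); print(n,b.round(4),"lean left deg (fit centre)",np.degrees(np.arcsin((cs[n][0]-b[0])/.135)).round(1))
im=save("scene","s2"); cv2.imwrite("pics/c2.png",cv2.resize(im[140:270,230:380,::-1],None,fx=4.5,fy=4.5,interpolation=cv2.INTER_CUBIC))
for P in (C,C+.135*Z): print(pix("scene",P),pix("top",P))
E
```

```text
12.1833 [ 0.60205707 -0.04279455  0.14929818] [ 0.36205057 -1.87482802  2.65072093]
-25.0 [-0.04, 0.01, -0.02, 0.0, 0.01, 0.01]
-27.0 [0.03, 0.4, -0.02, 0.0, 0.01, 0.04]
-29.0 [0.08, 0.79, -0.02, 0.0, 0.01, 0.08]
-31.0 [0.13, 1.18, -0.02, 0.0, 0.01, 0.11]
scene [ 0.0033 -0.0042] [-2.8  2.3 -0.5 -1.6  1.   2.4 -2.3  0.6 -1.1]
top [ 0.0061 -0.002 ] [-1.4 -2.3  1.3 -0.1 -0.9  1.3  0.1  0.4 -2.8]
scene hub -0.0007 0.0043
scene hub 0.0026 0.0011
scene hub 0.0025 0.0069
scene hub -0.0004 0.0064
scene [-0.0058  0.1317] lean left deg (fit centre) 3.9
top hub 0.0025 -0.0015
top hub 0.004 0.0001
top hub 0.0052 -0.0019
top hub 0.0028 0.0001
top [1.000e-04 1.323e-01] lean left deg (fit centre) 2.6
(np.float64(307.4445237017504), np.float64(212.0397879869985)) (np.float64(249.25859418295363), np.float64(205.41730689591907))
(np.float64(311.1082517998097), np.float64(175.72696537962776)) (np.float64(244.6022760098552), np.float64(202.23362825310707))
```

View pics/c2.png

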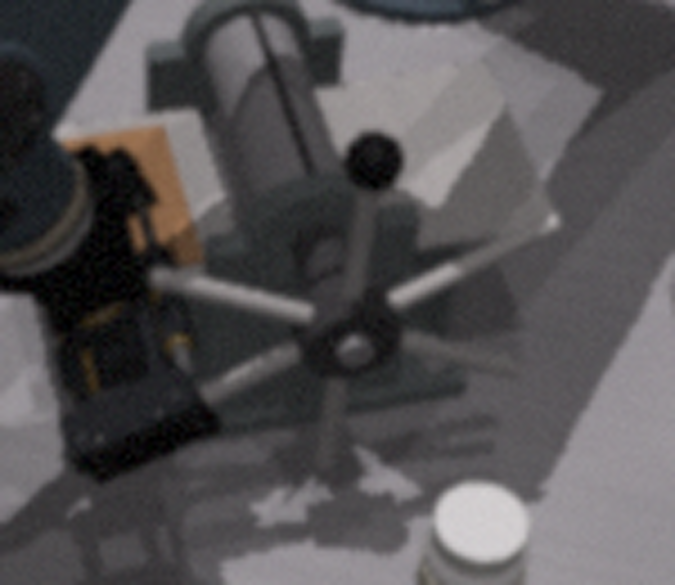

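The ball is at crop (373,160), about 3° short of vertical and leaning to the robot's left. I'll nudge about 2° more, back off, and measure with a clear view.

drive_tool(
  series=[
    [0, 0.1, 0, 0, 0, 0.01, 0],
    [0, 0.2, 0, 0, 0, 0.02, 0],
    [0, 0.3, 0, 0, 0, 0.03, 0],
    [0, 0.4, 0, 0, 0, 0.04, 0],
    [0, 0.4, 0, 0, 0, 0.04, 0],
  ],
)

```text
t: 13.85
tcp_pos: [0.601, -0.0413, 0.1451]
tcp_rot: [[0.409, -0.206, 0.889], [-0.793, 0.401, 0.458], [-0.451, -0.893, 0.0]]
wrist_force: [1.1, -0.1, 2.5]
width: 0.005
```

drive_tool(
  series=[
    [0, -2, 0, 0, 0, 0, 0],
    [0, -5.5, 0, 0, 0, 0, 0],
    [0, -9, 0, 0, 0, 0, 0],
    [0, -13, 0, 0, 0, 0, 0],
    [0, -17, 0, 0, 0, 0, 0],
  ],
)

```text
t: 14.27
tcp_pos: [0.6357, -0.1096, 0.2976]
tcp_rot: [[0.408, -0.208, 0.889], [-0.793, 0.402, 0.458], [-0.452, -0.892, -0.001]]
wrist_force: [-0.3, 1.1, 0.6]
width: 0.008
```

drive_tool(
  series=[
    [0, -3, 0, 0, 0, 0, 0],
    [0, -6, 0, 0, 0, 0, 0],
    [0, -6, 0, 0, 0, 0, 0],
    [0, -6, 0, 0, 0, 0, 0],
    [0, -6, 0, 0, 0, 0, 0],
  ],
)

```text
t: 14.68
tcp_pos: [0.6475, -0.1333, 0.3498]
tcp_rot: [[0.407, -0.21, 0.889], [-0.792, 0.403, 0.458], [-0.454, -0.891, -0.003]]
wrist_force: [0.2, 0.6, -0.6]
width: 0.003
```

```bash
python3 - <<'E'
from h import *
im=save("scene","s3"); 
A=cv2.resize(im[150:260,240:375,::-1],None,fx=5.9,fy=5.4,interpolation=cv2.INTER_CUBIC); cv2.imwrite("pics/c3.png",A)
for n in ("scene","top"):
    for i in range(3):
        robot.get_image(n); m=robot.mark_of("ball",n); h=robot.mark_of("star_wheel",n)
        for k,v in (("ball",m),("hub",h)):
            if v: d=w(n,v[0]["location"])-C; print(n,k,(d@r).round(4),d[2].round(4),(d@a).round(4))
# predicted pixels in scene for phi, centre shift
for ds in (0,.003):
  for ph in (90,):
    o=C+ds*r
    print(ds,"hubfront",np.round(pix("scene",o+.016*a),1),[tuple(np.round(pix("scene",o+.135*(np.cos(np.radians(ph+60*k))*r+np.sin(np.radians(ph+60*k))*Z)),1)) for k in range(6)])
E
```

```text
scene ball -0.0078 0.1313 -0.0012
scene hub -0.0005 0.0051 -0.0022
scene ball -0.0104 0.1302 -0.0015
scene hub 0.0021 0.0053 -0.0024
scene ball -0.0095 0.1282 -0.0031
scene hub -0.0008 0.009 -0.0023
top ball -0.0077 0.1314 0.0027
top hub 0.0034 0.0009 -0.0007
top ball -0.007 0.1302 0.0054
top hub 0.0021 -0.0019 0.0006
top ball -0.0052 0.1289 0.0051
top hub 0.0053 -0.003 -0.0001
0 hubfront [309.  216.8] [(np.float64(311.1), np.float64(175.7)), (np.float64(354.4), np.float64(187.8)), (np.float64(347.4), np.float64(221.1)), (np.float64(304.4), np.float64(242.6)), (np.float64(263.2), np.float64(234.9)), (np.float64(262.7), np.float64(201.9))]
0.003 hubfront [307.9 217. ] [(np.float64(309.9), np.float64(175.9)), (np.float64(353.2), np.float64(187.9)), (np.float64(346.3), np.float64(221.3)), (np.float64(303.3), np.float64(242.7)), (np.float64(262.1), np.float64(235.1)), (np.float64(261.4), np.float64(202.0))]
```

View pics/c3.png

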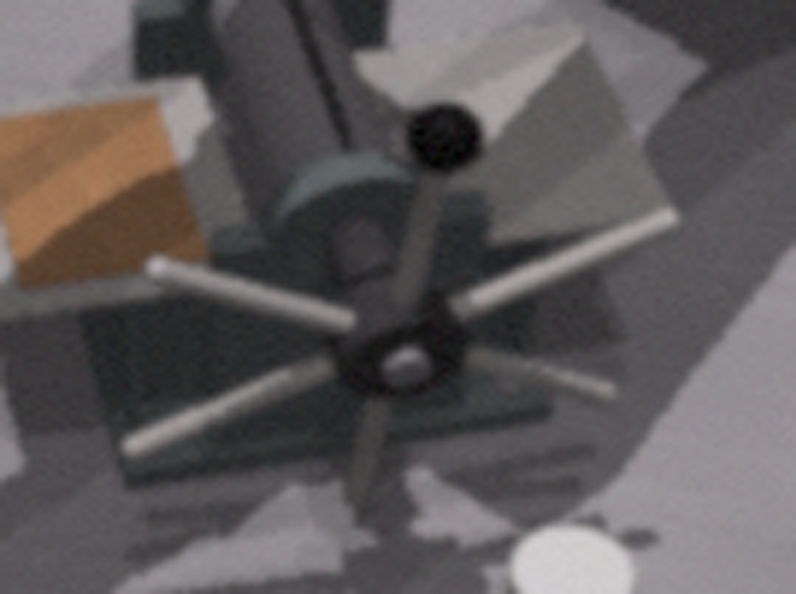

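The clear view shows the ball at (315.4,175.2) and the spoke ends at (353.9,189.8), (343.4,222.6), (301.4,242.6), (262.4,232.8) and (266.3,199.3). The gripper body seems to have brushed the next spoke on the way out and turned the wheel back a little. I'll fit the angle from these pixels.

```bash
cat > fit.py <<'E'
from h import *
from scipy.optimize import least_squares
def fit(px,idx,cam="scene"):
    px=np.array(px)
    def f(p):
        o=C+p[0]*r+p[1]*Z+p[2]*a; out=[]
        for k,q in zip(idx,px):
            t=np.radians(p[3]+60*k); rho=.135 if k==0 else .131
            out+=list(pix(cam,o+rho*(np.cos(t)*r+np.sin(t)*Z))-q)
        return np.r_[out,np.array(p[:3])/.003]
    s=least_squares(f,[0,0,0,90],x_scale=[.01,.01,.01,5]); print(s.x.round(4),s.fun.round(1))
E
python3 - <<'E'
from fit import *
fit([(315.4,175.2),(353.9,189.8),(343.4,222.6),(301.4,242.6),(262.4,232.8),(266.3,199.3)],range(6))
s=robot.get_state()
C=C+.002*r
print(rel(*push(-20,rho=.12,gap=.03),s),rel(*push(-23.5,rho=.12),s),rel(*push(-27,rho=.12),s))
P=push(-27,rho=.12); print(rel(*push(-29,rho=.12),dict(tcp_pos=P[0],tcp_rot=P[1])),P)
E
```

```text
[ 1.00000e-04  2.00000e-04 -3.00000e-04  9.42627e+01] [-0.3 -0.1  0.2  0.6  0.6  0.3 -0.4 -0.5  0.3 -0.3 -0.2  0.2  0.   0.1
 -0.1]
[0.35, 18.59, 0.05, 0.0, 0.0, -0.12] [0.91, 22.29, 0.06, 0.0, 0.0, -0.06] [1.07, 23.02, 0.06, 0.0, 0.0, 0.0]
[0.07, 0.42, 0.0, 0.0, -0.0, 0.03] (array([ 0.60528149, -0.04957081,  0.14101429]), array([[ 0.4045085 , -0.20610737,  0.89100652],
       [-0.79389263,  0.4045085 ,  0.4539905 ],
       [-0.4539905 , -0.89100652,  0.        ]]))
```

The fit is good, with residuals of 0.6 px or less: the ball is at 94.3°, so 4.3° remain. I'll re-approach nearer the spoke's end so the gripper body clears the next spoke.

drive_tool(
  series=[
    [1, 4, 0, 0, 0, 0, 0],
    [1, 8, 0, 0, 0, 0, 0],
    [1, 12, 0, 0, 0, 0, 0],
    [1, 16, 0, 0, 0, 0, 0],
    [1, 20, 0, 0, 0, 0, 0],
  ],
)

```text
t: 16.05
tcp_pos: [0.6103, -0.0609, 0.1671]
tcp_rot: [[0.408, -0.207, 0.889], [-0.793, 0.401, 0.458], [-0.451, -0.892, -0.0]]
wrist_force: [0.3, -0.1, -1.1]
width: -0.0
```

```bash
python3 - <<'E'
from fit import *
s=robot.get_state(); print(s["wrist_force"])
for t in (-25,-27,-28,-29,-30,-31): print(t,rel(*push(t,rho=.12),s))
E
```

```text
[ 0.31852221 -0.05641353 -1.09670394]
-25 [-0.01, 2.47, 0.07, 0.0, 0.0, -0.03]
-27 [0.08, 2.88, 0.07, 0.0, 0.0, 0.0]
-28 [0.12, 3.09, 0.07, 0.0, 0.0, 0.02]
-29 [0.15, 3.3, 0.07, 0.0, 0.0, 0.04]
-30 [0.18, 3.52, 0.07, 0.0, 0.0, 0.06]
-31 [0.21, 3.73, 0.08, 0.0, 0.0, 0.07]
```

drive_tool(
  series=[
    [0, 1.2, 0, 0, 0, 0, 0],
    [0, 2.2, 0, 0, 0, 0, 0],
    [0.1, 2.7, 0, 0, 0, 0, 0],
    [0.1, 3, 0, 0, 0, 0.02, 0],
    [0.1, 3.3, 0, 0, 0, 0.04, 0],
  ],
)

```text
t: 16.47
tcp_pos: [0.6052, -0.0492, 0.1387]
tcp_rot: [[0.401, -0.221, 0.889], [-0.777, 0.433, 0.458], [-0.486, -0.874, 0.002]]
wrist_force: [-0.4, -0.3, 1.9]
width: 0.004
```

```bash
cat > ck.py <<'E'
from fit import *
import sys
s=robot.get_state(); print(s["t"],s["wrist_force"])
for t in (-28,-29,-30,-31): print(t,rel(*push(t,rho=.12),s))
im=save("scene",sys.argv[1]); g=cv2.cvtColor(im,cv2.COLOR_RGB2GRAY)
B=[]
for i in range(4):
    robot.get_image("scene"); m=robot.regions_of("ball","scene")
    for n in ("scene","top"):
        if n=="top": robot.get_image(n)
        d=robot.mark_of("ball",n)
        if d: e=w(n,d[0]["location"])-C; B.append((n[0],(e@r).round(4)))
print(B)
# dark-blob centre of the ball
roi=g[160:192,298:330]; _,l,st,ce=cv2.connectedComponentsWithStats((roi<45).astype(np.uint8))
for i in range(1,len(st)): 
    if st[i,4]>40: print("blob",st[i],ce[i]+[298,160])
print("want",pix("scene",C+.135*Z),"at94.26",pix("scene",C+.135*(np.cos(np.radians(94.26))*r+np.sin(np.radians(94.26))*Z)))
cv2.imwrite(f"pics/{sys.argv[1]}c.png",cv2.resize(im[150:260,240:375,::-1],None,fx=5.9,fy=5.4,interpolation=cv2.INTER_CUBIC))
E
python3 ck.py s4; python3 - <<'E'
import cv2
g=cv2.imread("pics/s3.png",0)[160:192,298:330]
_,l,st,ce=cv2.connectedComponentsWithStats((g<45).astype('uint8'))
print("s3",[(st[i],ce[i]+[298,160]) for i in range(1,len(st)) if st[i,4]>40])
E
```

```text
16.4667 [-0.44098344 -0.28455252  1.8978108 ]
-28 [-0.04, -0.01, -0.01, 0.0, 0.0, -0.02]
-29 [0.0, 0.19, -0.01, 0.0, 0.0, -0.0]
-30 [0.04, 0.4, -0.01, 0.0, 0.0, 0.02]
-31 [0.08, 0.61, -0.01, 0.0, 0.0, 0.03]
[('t', np.float64(-0.2946)), ('s', np.float64(0.0011)), ('t', np.float64(0.0047)), ('s', np.float64(0.002)), ('t', np.float64(0.0086)), ('s', np.float64(0.0055)), ('t', np.float64(0.0081))]
blob [  6  11  13  12 120] [309.68333333 176.29166667]
blob [ 0 23  8  9 45] [301.82222222 188.08888889]
want (np.float64(311.1082517998097), np.float64(175.72696537962776)) at94.26 (np.float64(315.2060104898231), np.float64(175.23057442272892))
s3 [(array([ 11,  10,  12,  12, 120], dtype=int32), array([314.44166667, 175.525     ])), (array([ 0, 24, 12,  8, 59], dtype=int32), array([303.03389831, 187.3220339 ]))]
```

About 1° past vertical now. I'll back off along the finger axis, drifting slightly outward, and measure.

drive_tool(
  series=[
    [0.1, -0.7, 0, 0, 0, 0, 0],
    [0.3, -2, 0, 0, 0, 0, 0],
    [0.8, -5, 0, 0, 0, 0, 0],
    [1.2, -8.5, 0, 0, 0, 0, 0],
    [1.5, -12, 0, 0, 0, 0, 0],
  ],
)

```text
t: 17.93
tcp_pos: [0.6355, -0.1116, 0.2351]
tcp_rot: [[0.398, -0.228, 0.889], [-0.775, 0.434, 0.459], [-0.49, -0.871, -0.004]]
wrist_force: [-0.0, 0.4, -0.5]
width: 0.004
```

drive_tool(
  series=[
    [0, -4, 0, 0, 0, 0, 0],
    [0, -7, 0, 0, 0, 0, 0],
    [0, -9, 0, 0, 0, 0, 0],
    [0, -10, 0, 0, 0, 0, 0],
    [0, -10, 0, 0, 0, 0, 0],
  ],
)

```text
t: 18.35
tcp_pos: [0.6586, -0.156, 0.324]
tcp_rot: [[0.399, -0.226, 0.889], [-0.776, 0.433, 0.458], [-0.489, -0.873, -0.002]]
wrist_force: [0.4, 0.1, -0.2]
width: 0.004
```

```bash
python3 ck.py s5
```

```text
18.35 [ 0.4257909   0.06237794 -0.17503691]
-28 [-1.4, 21.99, 0.18, 0.0, 0.0, -0.02]
-29 [-1.35, 22.2, 0.18, 0.0, 0.0, -0.0]
-30 [-1.32, 22.41, 0.18, 0.0, 0.0, 0.01]
-31 [-1.28, 22.62, 0.18, 0.0, 0.0, 0.03]
[('s', np.float64(0.0031)), ('t', np.float64(0.0081)), ('s', np.float64(0.0033)), ('t', np.float64(0.004)), ('s', np.float64(0.0041)), ('t', np.float64(0.009)), ('s', np.float64(0.0024)), ('t', np.float64(0.0056))]
blob [  5  10  13  13 126] [308.88888889 176.42063492]
want (np.float64(311.1082517998097), np.float64(175.72696537962776)) at94.26 (np.float64(315.2060104898231), np.float64(175.23057442272892))
```

View pics/s5c.png

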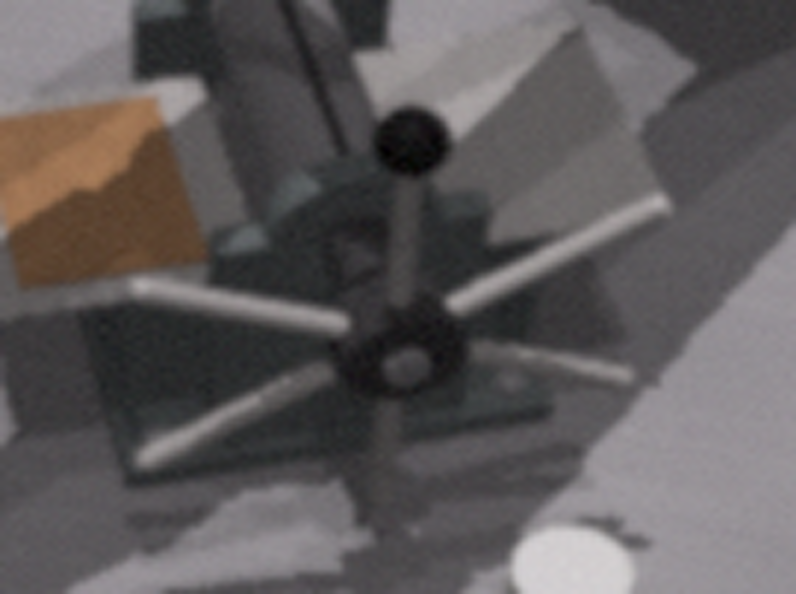

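The ball is at (309.8,176.3). The spoke ends are at (352.4,187.6), (346.4,219.6), (264.6,235.2) and (263.4,203.5); the bottom one is hidden.

```bash
python3 - <<'E'
from fit import *
fit([(309.8,176.3),(352.4,187.6),(346.4,219.6),(264.6,235.2),(263.4,203.5)],[0,1,2,4,5])
for c in (6.3,6.8): print(c, rel(*pose(.118,-.2,0)) and 0)
for ph in (88,88.5,89): 
  for k in (0,5): t=np.radians(ph+60*k); print(ph,k,pix("scene",C+.135*(np.cos(t)*r+np.sin(t)*Z)))
E
```

```text
[ 4.00000e-04 -2.00000e-04  0.00000e+00  8.84978e+01] [-0.3 -0.3 -0.1  0.3  0.4  0.6  0.4 -0.3 -0.2 -0.3  0.1 -0.1  0. ]
6.3 0
6.8 0
88 0 (np.float64(309.1711963879286), np.float64(176.0365475658426))
88 5 (np.float64(261.7574825549641), np.float64(203.09290904812067))
88.5 0 (np.float64(309.6559816831915), np.float64(175.9545983267177))
88.5 5 (np.float64(261.97747893108993), np.float64(202.7819287037884))
89 0 (np.float64(310.1404508588175), np.float64(175.87568064031106))
89 5 (np.float64(262.2014221295365), np.float64(202.47130328056426))
```

The fit gives 88.5°, a 1.5° overshoot. I'll correct it with a light sideways nudge against the ball from the right, using a vertical finger.

```bash
python3 - <<'E'
from fit import *
P1=pose(.09,.16,0); print(rel(*P1)); 
for q in ((.05,.115,0),(.033,.115,0),(.0255,.115,0)): print(q,rel(*pose(*q),dict(tcp_pos=P1[0],tcp_rot=P1[1])))
E
```

```text
[-14.13, 4.54, 0.14, 0.0, 0.0, -0.51]
(0.05, 0.115, 0) [-4.0, 4.5, 0.0, 0.0, 0.0, 0.0]
(0.033, 0.115, 0) [-5.7, 4.5, 0.0, 0.0, 0.0, 0.0]
(0.0255, 0.115, 0) [-6.45, 4.5, 0.0, 0.0, 0.0, 0.0]
```

drive_tool(
  series=[
    [-3, 0, 0.1, 0, 0, -0.1, 0],
    [-6, 1, 0.1, 0, 0, -0.2, 0],
    [-9, 2, 0.1, 0, 0, -0.3, 0],
    [-12, 3.5, 0.1, 0, 0, -0.41, 0],
    [-14, 4.5, 0.1, 0, 0, -0.51, 0],
  ],
)

```text
t: 19.82
tcp_pos: [0.5918, -0.0244, 0.3533]
tcp_rot: [[0.46, 0.0, 0.888], [-0.888, -0.002, 0.46], [0.002, -1.0, -0.001]]
wrist_force: [0.9, -0.7, -0.1]
width: 0.002
```

drive_tool(
  series=[
    [-1, 1.5, 0, 0, 0, 0, 0],
    [-2, 3, 0, 0, 0, 0, 0],
    [-3, 4.5, 0, 0, 0, 0, 0],
    [-3.8, 4.5, 0, 0, 0, 0, 0],
    [-3.8, 4.5, 0, 0, 0, 0, 0],
  ],
)

```text
t: 20.23
tcp_pos: [0.5731, 0.0107, 0.3079]
tcp_rot: [[0.461, -0.002, 0.888], [-0.888, -0.001, 0.461], [-0.0, -1.0, -0.003]]
wrist_force: [1.3, -0.4, 0.4]
width: 0.006
```

```bash
python3 - <<'E'
from fit import *
s=robot.get_state(); print(s["t"],s["wrist_force"],rel(*pose(.0255,.115,0)))
E
```

```text
20.2333 [ 1.33305927 -0.39360508  0.35090394] [-2.35, 0.09, 0.15, 0.0, 0.01, -0.0]
```

drive_tool(
  series=[
    [-0.8, 0, 0.1, 0, 0, 0, 0],
    [-1.5, 0, 0.1, 0, 0, 0, 0],
    [-1.9, 0, 0.1, 0, 0, 0, 0],
    [-2.1, 0, 0.1, 0, 0, 0, 0],
    [-2.2, 0, 0.1, 0, 0, 0, 0],
  ],
)

```text
t: 20.65
tcp_pos: [0.5647, 0.0304, 0.3089]
tcp_rot: [[0.461, 0.001, 0.888], [-0.888, -0.002, 0.461], [0.002, -1.0, -0.0]]
wrist_force: [1.3, -1.2, 1.6]
width: -0.001
```

```bash
python3 ck.py s6; python3 -c "
from fit import *
print(rel(*pose(.0255,.115,0)))"
```

```text
20.65 [ 1.34628942 -1.17941997  1.64273171]
-28 [8.87, 17.01, -0.08, 0.0, 0.01, 0.49]
-29 [8.8, 17.22, -0.07, 0.0, 0.01, 0.51]
-30 [8.73, 17.42, -0.07, 0.0, 0.01, 0.53]
-31 [8.66, 17.62, -0.07, 0.0, 0.01, 0.54]
[('t', np.float64(0.0023)), ('t', np.float64(0.0004)), ('t', np.float64(0.0017)), ('t', np.float64(-0.001))]
blob [  0   0  32  32 889] [312.07874016 175.46794151]
want (np.float64(311.1082517998097), np.float64(175.72696537962776)) at94.26 (np.float64(315.2060104898231), np.float64(175.23057442272892))
[-0.15, 0.09, 0.05, 0.0, 0.01, -0.0]
```

drive_tool(
  series=[
    [0.5, 0, 0, 0, 0, 0, 0],
    [1.5, 0, 0, 0, 0, 0, 0],
    [3, 0, 0, 0, 0, 0, 0],
    [5, -1, 0, 0, 0, 0, 0],
    [7.5, -3, 0, 0, 0, 0, 0],
  ],
)

```text
t: 22.12
tcp_pos: [0.5966, -0.0362, 0.3352]
tcp_rot: [[0.462, -0.011, 0.887], [-0.887, 0.001, 0.462], [-0.006, -1.0, -0.009]]
wrist_force: [0.8, 0.8, -1.2]
width: 0.008
```

drive_tool(
  series=[
    [4, -2, 0, 0, 0, 0, 0],
    [8, -4, 0, 0, 0, 0, 0],
    [12, -6, 0, 0, 0, 0, 0],
    [15, -7, 0, 0, 0, 0, 0],
    [16, -8, 0, 0, 0, 0, 0],
  ],
)

```text
t: 22.53
tcp_pos: [0.673, -0.1856, 0.4143]
tcp_rot: [[0.457, -0.009, 0.89], [-0.89, -0.002, 0.457], [-0.002, -1.0, -0.009]]
wrist_force: [0.0, -0.5, 0.3]
width: 0.008
```

```bash
python3 ck.py s7
```

```text
22.5333 [ 0.00483267 -0.52013048  0.32899625]
-28 [-15.19, 27.56, 0.44, 0.01, 0.0, 0.49]
-29 [-15.26, 27.76, 0.45, 0.01, 0.0, 0.5]
-30 [-15.32, 27.96, 0.45, 0.01, 0.0, 0.52]
-31 [-15.39, 28.17, 0.45, 0.01, 0.0, 0.54]
[('s', np.float64(-0.0025)), ('t', np.float64(-0.001)), ('s', np.float64(-0.0037)), ('s', np.float64(-0.0032)), ('t', np.float64(0.0012)), ('s', np.float64(-0.003)), ('t', np.float64(0.0011))]
blob [  8  10  13  13 131] [311.96946565 175.55725191]
blob [ 0 23 10  9 65] [302.01538462 187.61538462]
want (np.float64(311.1082517998097), np.float64(175.72696537962776)) at94.26 (np.float64(315.2060104898231), np.float64(175.23057442272892))
```

View pics/s7c.png

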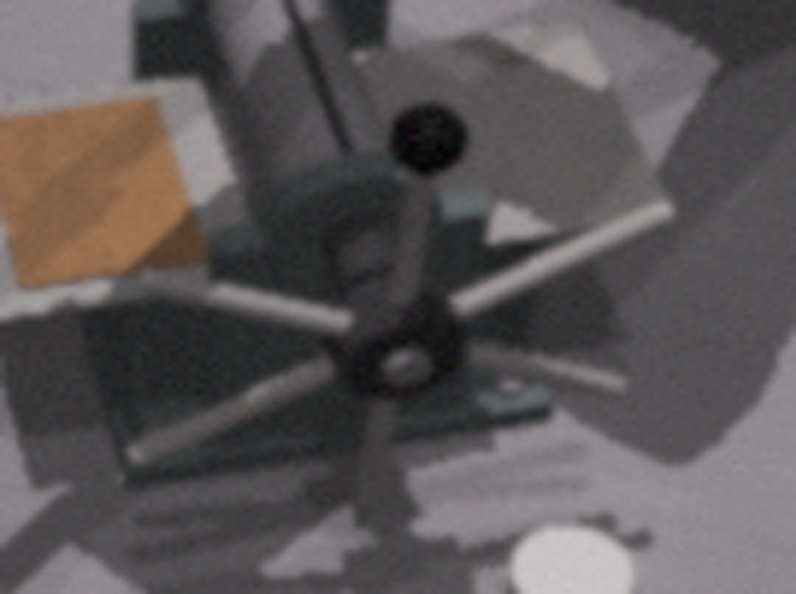

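```bash
python3 - <<'E'
from fit import *
fit([(312.9,175.6),(353.1,188.5),(345.1,220.9),(263.4,234.3)],[0,1,2,4])
R0=np.array([[0.401,-0.221,0.889],[-0.777,0.433,0.458],[-0.486,-0.874,0.002]])
F=np.array([.6052,-.0492,.1387]); y=R0[:,1]
W=F-.15*y; print("wp",rel(W,R0))
print("final depth from wp: earlier 15.0, want 14.7")
E
```

```text
[ 3.0000e-04  3.0000e-04 -3.0000e-04  9.1401e+01] [-0.6 -0.2  0.1  0.5  0.3  0.5  0.3 -0.7  0.1  0.1 -0.1]
wp [-7.13, 14.48, 0.16, 0.01, 0.0, 0.5]
final depth from wp: earlier 15.0, want 14.7
```

The fit gives 91.4°. One small final nudge on the right-hand spoke, 3 mm short of the earlier depth, should centre it.

drive_tool(
  series=[
    [-1.4, 2.9, 0, 0, 0, 0.1, 0],
    [-2.8, 5.8, 0.1, 0, 0, 0.2, 0],
    [-4.2, 8.7, 0.1, 0, 0, 0.3, 0],
    [-5.7, 11.6, 0.1, 0, 0, 0.4, 0],
    [-7.1, 14.5, 0.2, 0, 0, 0.5, 0],
  ],
)

```text
t: 24.0
tcp_pos: [0.6388, -0.114, 0.2693]
tcp_rot: [[0.4, -0.23, 0.887], [-0.777, 0.429, 0.461], [-0.487, -0.873, -0.007]]
wrist_force: [-0.0, -0.2, -0.4]
width: 0.006
```

drive_tool(
  series=[
    [0, 3, 0, 0, 0, 0, 0],
    [0, 6, 0, 0, 0, 0, 0],
    [0, 9, 0, 0, 0, 0, 0],
    [0, 11, 0, 0, 0, 0, 0],
    [0, 11.5, 0, 0, 0, 0, 0],
  ],
)

```text
t: 24.42
tcp_pos: [0.6096, -0.0625, 0.1657]
tcp_rot: [[0.397, -0.237, 0.887], [-0.775, 0.432, 0.462], [-0.492, -0.87, -0.012]]
wrist_force: [-0.4, 0.4, -0.6]
width: 0.005
```

```bash
python3 - <<'E'
from fit import *
R0=np.array([[0.401,-0.221,0.889],[-0.777,0.433,0.458],[-0.486,-0.874,0.002]])
F=np.array([.6052,-.0492,.1387]); y=R0[:,1]
s=robot.get_state(); print(s["t"],s["wrist_force"],rel(F-.003*y,R0))
E
```

```text
24.4167 [-0.3888943   0.36501477 -0.61776263] [0.12, 2.73, 0.26, 0.01, -0.0, -0.01]
```

drive_tool(
  series=[
    [0.1, 1, 0.2, 0, 0, 0, 0],
    [0.1, 1.8, 0.2, 0, 0, 0, 0],
    [0.1, 2.2, 0.2, 0, 0, 0, 0],
    [0.1, 2.5, 0.2, 0, 0, 0, 0],
    [0.1, 2.7, 0.2, 0, 0, 0, 0],
  ],
)

```text
t: 24.83
tcp_pos: [0.6059, -0.0511, 0.142]
tcp_rot: [[0.397, -0.236, 0.887], [-0.775, 0.431, 0.462], [-0.491, -0.871, -0.011]]
wrist_force: [0.8, 0.2, 1.8]
width: 0.004
```

drive_tool(
  series=[
    [0.1, -0.7, 0, 0, 0, 0, 0],
    [0.3, -2, 0, 0, 0, 0, 0],
    [0.8, -5, 0, 0, 0, 0, 0],
    [1.2, -8.5, 0, 0, 0, 0, 0],
    [1.5, -12, 0, 0, 0, 0, 0],
  ],
)

```text
t: 25.25
tcp_pos: [0.6406, -0.1156, 0.241]
tcp_rot: [[0.398, -0.235, 0.887], [-0.775, 0.431, 0.462], [-0.491, -0.871, -0.011]]
wrist_force: [0.5, 0.3, -1.0]
width: 0.005
```

drive_tool(
  series=[
    [2, -4, 0, 0, 0, 0, 0],
    [4, -7, 0, 0, 0, 0, 0],
    [6, -10, 0, 0, 0, 0, 0],
    [7, -12, 0, 0, 0, 0, 0],
    [7, -12, 0, 0, 0, 0, 0],
  ],
)

```text
t: 25.67
tcp_pos: [0.6985, -0.2271, 0.3147]
tcp_rot: [[0.398, -0.226, 0.889], [-0.78, 0.426, 0.458], [-0.483, -0.876, -0.007]]
wrist_force: [-0.5, -0.5, 0.0]
width: 0.009
```

```bash
python3 ck.py s8; python3 - <<'E'
from h import *
for l in ("glue_jar","paste_brush","spray_bottle"):
    for m in robot.mark_of(l,"top")[:1]: print(l,w("top",m["location"]).round(3))
E
```

```text
25.6667 [-0.53745417 -0.48760415  0.04665308]
-28 [-9.13, 25.1, -0.03, 0.01, 0.0, -0.01]
-29 [-9.09, 25.31, -0.03, 0.01, 0.0, 0.0]
-30 [-9.05, 25.52, -0.03, 0.01, 0.0, 0.02]
-31 [-9.02, 25.73, -0.03, 0.01, 0.0, 0.04]
[('s', np.float64(-0.004)), ('t', np.float64(-0.0011)), ('s', np.float64(-0.0056)), ('t', np.float64(-0.003)), ('s', np.float64(-0.0046)), ('t', np.float64(0.0004)), ('t', np.float64(0.0007))]
blob [  8  10  13  13 124] [312.12903226 175.75      ]
blob [ 0 23 10  9 43] [302.48837209 188.30232558]
want (np.float64(311.1082517998097), np.float64(175.72696537962776)) at94.26 (np.float64(315.2060104898231), np.float64(175.23057442272892))
glue_jar [ 0.598  0.147 -0.001]
paste_brush [ 0.662 -0.251 -0.002]
spray_bottle [ 0.327  0.272 -0.003]
```

View pics/s8c.png

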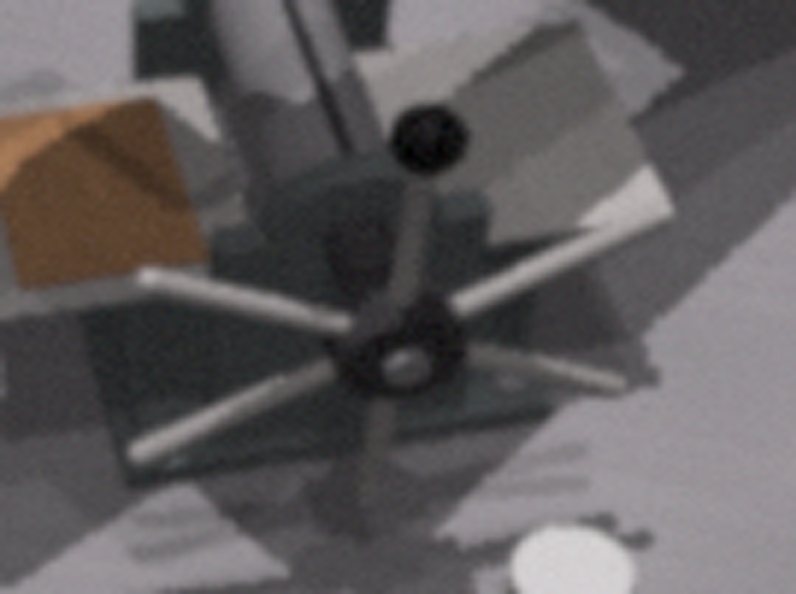

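It barely moved and is still at about 91.5°. One more try, 2 mm deeper.

```bash
cat > t.py <<'E'
from fit import *
R0=np.array([[0.401,-0.221,0.889],[-0.777,0.433,0.458],[-0.486,-0.874,0.002]])
F=np.array([.6052,-.0492,.1387]); y=R0[:,1]
s=robot.get_state(); print(s["t"],s["wrist_force"],rel(F-.0013*y,R0))
E
python3 t.py
```

```text
26.8667 [-0.00265617 -0.16985344 -0.85229387] [-8.53, 24.48, 0.04, 0.01, -0.0, -0.01]
```

drive_tool(
  series=[
    [-2.5, 2, 0, 0, 0, 0, 0],
    [-5, 4.5, 0, 0, 0, 0, 0],
    [-7.5, 7, 0, 0, 0, 0, 0],
    [-8.5, 9.5, 0, 0, 0, 0, 0],
    [-8.5, 12.5, 0, 0, 0, 0, 0],
  ],
)

```text
t: 27.28
tcp_pos: [0.6334, -0.0998, 0.2465]
tcp_rot: [[0.401, -0.232, 0.886], [-0.775, 0.429, 0.463], [-0.488, -0.873, -0.008]]
wrist_force: [0.3, 0.1, 0.3]
width: 0.007
```

drive_tool(
  series=[
    [0, 3, 0, 0, 0, 0, 0],
    [0, 6, 0, 0, 0, 0, 0],
    [0, 8, 0, 0, 0, 0, 0],
    [0, 9, 0, 0, 0, 0, 0],
    [0, 9, 0, 0, 0, 0, 0],
  ],
)

```text
t: 27.7
tcp_pos: [0.611, -0.0598, 0.1662]
tcp_rot: [[0.4, -0.236, 0.886], [-0.774, 0.431, 0.464], [-0.491, -0.871, -0.011]]
wrist_force: [0.5, -0.2, -0.5]
width: 0.004
```

```bash
python3 t.py
```

```text
27.7 [ 0.49829047 -0.24958309 -0.54005864] [0.3, 2.86, 0.01, 0.01, 0.0, -0.01]
```

drive_tool(
  series=[
    [0.3, 1.2, 0, 0, 0, 0, 0],
    [0.3, 2.2, 0, 0, 0, 0, 0],
    [0.3, 2.5, 0, 0, 0, 0, 0],
    [0.3, 2.8, 0, 0, 0, 0, 0],
    [0.3, 2.9, 0, 0, 0, 0, 0],
  ],
)

```text
t: 28.12
tcp_pos: [0.6053, -0.0501, 0.1396]
tcp_rot: [[0.4, -0.236, 0.886], [-0.774, 0.43, 0.464], [-0.491, -0.871, -0.011]]
wrist_force: [-0.3, -1.2, 2.6]
width: 0.008
```

drive_tool(
  series=[
    [0.1, -0.7, 0, 0, 0, 0, 0],
    [0.3, -2, 0, 0, 0, 0, 0],
    [0.8, -5, 0, 0, 0, 0, 0],
    [1.2, -8.5, 0, 0, 0, 0, 0],
    [1.5, -12, 0, 0, 0, 0, 0],
  ],
)

```text
t: 28.53
tcp_pos: [0.6401, -0.1141, 0.2384]
tcp_rot: [[0.4, -0.236, 0.886], [-0.774, 0.43, 0.464], [-0.491, -0.871, -0.011]]
wrist_force: [1.1, -0.7, -0.6]
width: 0.007
```

drive_tool(
  series=[
    [2, -4, 0, 0, 0, 0, 0],
    [4, -7, 0, 0, 0, 0, 0],
    [6, -10, 0, 0, 0, 0, 0],
    [7, -12, 0, 0, 0, 0, 0],
    [7, -12, 0, 0, 0, 0, 0],
  ],
)

```text
t: 28.95
tcp_pos: [0.6984, -0.2252, 0.3117]
tcp_rot: [[0.4, -0.228, 0.888], [-0.779, 0.426, 0.46], [-0.483, -0.876, -0.007]]
wrist_force: [0.6, 0.2, 0.5]
width: 0.004
```

```bash
python3 ck.py s9 | grep -v "^-"
```

```text
28.95 [0.59092718 0.17594874 0.47726945]
[('s', np.float64(0.0008)), ('t', np.float64(0.0035)), ('s', np.float64(-0.0013)), ('t', np.float64(0.0036)), ('s', np.float64(0.0007)), ('t', np.float64(0.0032)), ('s', np.float64(-0.0025)), ('t', np.float64(0.0026))]
blob [  7  10  13  13 125] [310.752 175.88 ]
want (np.float64(311.1082517998097), np.float64(175.72696537962776)) at94.26 (np.float64(315.2060104898231), np.float64(175.23057442272892))
```

View pics/s9c.png

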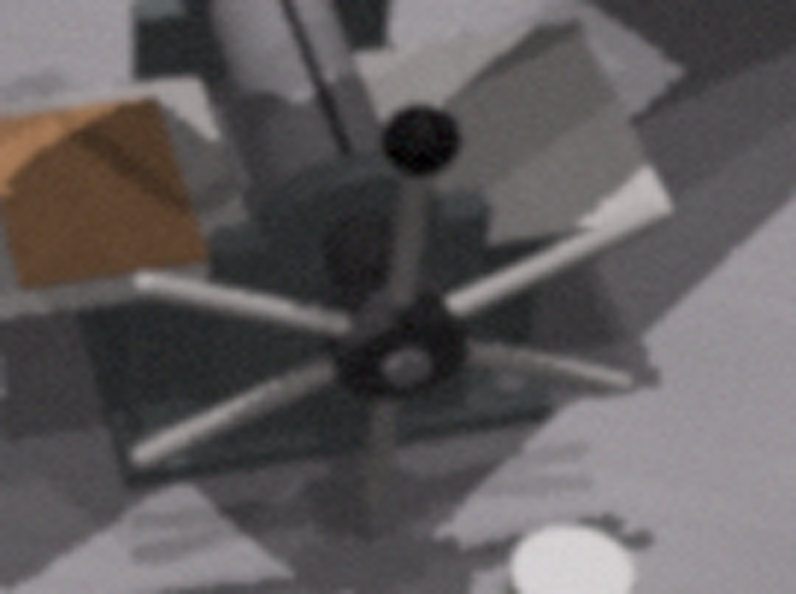

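The ball is at (311.5,175.8), which interpolates to about 90.4°. The arm is clear and the jar sits where it was, so I'm handing in.

```bash
python3 -c "
from h import *
robot.job_done(); print(robot.get_state()['t'])"
```

```text
the job is handed in; nothing more can be done
the job is handed in; nothing more can be done
```

The creaser is parked: the ball knob points straight up to within about 1°. I handed the job in at about 29–30 s, with the gripper clear of everything.

- **Pushing:** I turned the wheel about 175° by pushing three spokes down in turn on the robot's right-hand side, with the closed fingertips. Measured wrist forces stayed around 5 N or less.
- **Corrections:** The wheel slipped back to 94.3° during one withdrawal, probably because the gripper body brushed the next spoke. A re-push went slightly over, to 88.5°. A sideways nudge on the ball then went too far the other way, to 91.4°, and one more spoke nudge barely moved it.
- **Final angle:** After a last small nudge, the ball's place in the scene camera gives about 90.4°. The ball finder put it within about 3 mm of vertical but disagreed in sign: about −0.6 mm from the scene camera and +3 mm from the top camera.
- **Bottle, jar and brush:** Just before the last nudge they were where they started, to within about 3 mm. Afterwards I only checked that the jar still looked in place.

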